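# Put the gauges back in their holders

### The arm

A 6-joint arm with a two-finger parallel gripper is mounted at the origin on the work surface. World frame = base frame: x ahead of the robot, y to its left, z up, the work surface at z = 0. Lengths are in mm, angles in degrees, forces in N, time in s.
With the tool pointing down it reaches from about 350 to 850 mm from the base axis. Payload 8.1 kg.
Tool frame: the origin (TCP) lies at the very end of the fingers, on their centre line; the grasp point (between the pads) lies 19 mm behind it; z points along the fingers, y is the line along which they close (so a half turn about z gives the same grasp; the last joint's range is limited). The gripper opens to 85 mm and grips with 20 to 120 N. Pads are 22 mm wide; open, the fingers measure 114 mm over their backs; the gripper's body (76 mm by 85 mm) begins 54 mm behind the grasp point. The pads swing forward as they close: fully open they stand 13 mm farther back than shut.
Start: joints at [58.992, 7.471, 85.268, -0, 87.261, -4.893], TCP at [264.089, 538.76, 231.292] pointing down, gripper open.
Joint ranges: [-169.43, 169.43], [-51.17, 129.36], [1.28, 143.12], [-76.62, 256.62], [0, 156.53], [-152.29, 152.29]. Speed limits (degrees/s): [136.94, 136.94, 159.86, 180, 180, 180].

### API

Orientations are given as [roll, pitch, yaw] about the fixed x, y, z axes, in that order (R = Rz(yaw) Ry(pitch) Rx(roll)).
In Python, from bench import sense, eyes, job, models gives the robot as it stands. The module is installed in compiled form; this text tells all that it offers.
- The arm moves only by the tool apply_moves, never from a script. Its argument "rows" is a list of rows, each a list of 6 numbers: the shift along the tool's x, y, z in mm, then the turn, a rotation vector about the tool's x, y, z in rad. In form: [[dx, dy, dz, rx, ry, rz], ...]. A call has exactly 5 rows; each row shifts and turns the commanded pose from where the row before left it, along the tool's axes as they then stand; what a row does not reach is not made up. A row lasts 1/8 s, in which the tool goes at most 62.5 mm and 10.7 degrees, less where a joint would pass 70% of its speed; a pose out of reach is approached as far as the arm can. A call is refused whole if a number of a shift passes 62.5 or a number of a turn 0.188, either way. A call with a gripper value outside its range is refused whole. "fingers" is the finger opening in mm, from 0 to 85.4, set as the call begins (left out, the last holds). The fingers move at their own pace and stop on an object; "grip_force" is the grip in N (left out, the last holds). Time passes only in rows, so rows that do not move let the fingers close, or fill a call up. It gives the time, the measured TCP pose, the force, the opening and the grip force at its end, in the units of the state.
- sense(): the state, without advancing time (a new reading comes with each control period).
- eyes.snapshot(name): name is "scene" or "top" or "wrist"; returns (picture, depth): 400x640x3 uint8, red, green, blue; 400x640 float32, mm along the optical axis (not along the pixel's ray), 0 where there is no reading.
- eyes.get_calibration(name): a dict with "intrinsics" (3x3 intrinsics, pixels), "R" (3x3) and "t" (3): a world point X has camera coordinates R X + t; the wrist camera has in their place "mount" (4x4, takes a point from camera to tool coordinates, whose origin is the TCP and whose axes are the flange's). Camera axes: x right, y down, z forward; pixel columns grow to the right and rows downward; lengths in mm; the calibration is good to about 2 mm. A picture is of the moment at which its call begins: read the wrist's pose just before it. get_calibration takes no time and is no camera call.
- job.hand_in(): hands the job in; it is judged then, once.
Trained networks look in the newest picture that a camera, given by its name, has taken for a name from the list of things; names that differ only in an ending like _2 or _b are one class to them, and where a whole thing is asked for, a point or a joint stands for the part that bears it (a point fixed in the world has none). Each returns a list of dicts, best first, with "confidence" (0 to 1); they miss things now and then, are a little off and sometimes report something else, mostly with a low value. They report only what shows in the picture. A call takes as long as a camera call. They do not tell look-alikes from the thing itself.
- models.boxes_of(name, camera): "xyz" ([x, y, z] in mm, in world coordinates, good to about 4 mm: the middle of the surface that is visible of it).
- models.cut_out(name, camera): "pixels" (400x640 bool, what is visible of it).
- models.place_of(name, camera): "xyz" ([x, y, z] in mm, in world coordinates, good to about 4 mm: a listed point, or the origin of a listed thing).
The state is a dict: "time": time; "joint_pos": joint angles; "qd": joint speeds; "joint_efforts": joint torques, N m; "tool_pos": TCP position; "tcp_rot": TCP orientation; "ft_force": force on the tool from outside, world axes, zero at the start; "wrist_torque": the same for the moment, N m; "finger_gap": finger opening in mm; "grip_force": force on a finger pad.
Only numpy, scipy, OpenCV 4.12 (cv2) and the standard library are available. Lean on these libraries where they do the work, as an engineer would, in place of code of your own. Each camera call takes 0.05 s, during which the arm holds its last target. There are 200 camera calls.

### The job

Put the gauge bench in order: stand each brass plug upright in the round recess that suits it (the big-headed plug in the wide recess, the small-headed one in the narrow recess), slip the bronze bushing down over the upright post, and set the steel gauge block on edge down into the gap between the two jaws, pushed home against the end stop. Everything must sit right down in its holder; leave the drift pin undisturbed in its wooden rest.

Things in the scene. Friction and masses are not known exactly. Their poses are not given: they have to be found in the camera images.
- large_plug_center (a point): loose brass gauge plug with a black O-ring round its head, standing upright: head 54 mm across and 24 mm high below, and above it a plain round stem 20 mm across from 24 to 60 mm above the underside, on the same axis, to grip; about 0.55 kg. The wide-headed one of the two. This point is on its axis, 30 mm above its underside; z up
- small_plug_center (a point): loose brass gauge plug with a black O-ring round its head, standing upright: head 30 mm across and 24 mm high below, and above it a plain round stem 20 mm across from 24 to 60 mm above the underside, on the same axis, to grip; about 0.24 kg. The narrow-headed one of the two. This point is on its axis, 30 mm above its underside; z up
- bushing_mid (a point): loose bronze bushing, a plain tube 46 mm outside, 32 mm bore, 40 mm high, standing on end; about 0.3 kg. This point is on its axis, 20 mm above its underside; z up
- block_mid (a point): loose bright steel gauge block standing on its long narrow edge: 60 mm long (its x), 16 mm thick (its y), 55 mm high (z); about 0.4 kg. This point is its centre, 27.5 mm above its underside; either end may go first
- wide_nest: fixed square aluminium block 90 x 90 x 18 mm with one flat round recess, grey felt on its floor, in the middle of its top, 72 mm across and 10 mm deep (floor 8 mm above the bench), mouth edge bevelled 3 mm; made for the big-headed brass plug. Origin at the centre of its underside, z up; its x and y run along its sides
- narrow_nest: fixed square aluminium block 90 x 90 x 18 mm with one flat round recess, grey felt on its floor, in the middle of its top, 48 mm across and 10 mm deep (floor 8 mm above the bench), mouth edge bevelled 3 mm; made for the small-headed brass plug. Origin at the centre of its underside, z up; its x and y run along its sides
- post: fixed dark steel base plate 80 x 80 x 8 mm with an upright steel post in the middle, 14 mm across, its top tapering to 6 mm across at 34 mm above the bench; the bushing goes over it and rests on the plate. Origin at the centre of the plate's underside, z up
- gap_fixture: fixed dark steel fixture: base plate 90 (x) x 76 (y) x 6 mm, two jaws along x (-40 to +30 mm), tops 20 mm above the bench, 24 mm gap between them (y -12 to +12), bevelled out to 36 mm at the top. Open at -x; across +x a bar 26 mm high is the end stop, face at x = +30 mm. Block home: along x, on the plate, centre at x = y = 0. Origin on the underside there, z up
- drift_pin: tapered steel drift pin, 150 mm long, 16 mm across, lying in a low wooden rest (60 x 60 mm, 22 mm high), not to be disturbed. Origin under its middle, x along it
Not all that is in view belongs to the job. Leave any green look-alike of the part that bears bushing_mid alone.

How it is judged:
By the outcome, as a careful person would: the job done as asked, in the order asked, and still so for the second after the job is handed in, with the robot touching nothing.
It also fails if it takes over 109 s, if anything falls off the work surface, if the arm or the gripper's body presses on something with over 40 N, if the wrist force passes 120 N, or if a joint passes its speed limit or range.

## Working session

There is one attempt and no reset: what is moved stays moved. The work goes in short steps, Python scripts to look and compute and a tool call to move; the robot and the scene stay as the last step left them, time stands still between calls to the robot, and variables do not carry over. Pictures are saved under pics/ and viewed, at most 14 in all, crops included, and the job is handed in when it is done.

Besides the shell and the picture viewer there is one more tool, called after ">>>" as name(argument=value, ...) on one line, values as JSON. apply_moves: Moves the arm, as the interface text tells. Its arguments: {"type":"object","properties":{"rows":{"type":"array"},"fingers":{"type":"number"},"grip_force":{"type":"number"}},"required":["rows"]}

```bash
mkdir -p pics; cat > h.py <<'E'
import numpy as np, cv2
from bench import sense, eyes, job, models
from scipy.spatial.transform import Rotation as Rn
def snap(cam,fn=None):
    s=sense(); p,d=eyes.snapshot(cam)
    if fn: cv2.imwrite('pics/'+fn,p[:,:,::-1])
    return s,p,d
def cloud(cam,d,s=None):
    c=eyes.get_calibration(cam);K=np.array(c['intrinsics'])
    v,u=np.mgrid[0:400,0:640]
    P=np.stack([(u-K[0,2])/K[0,0]*d,(v-K[1,2])/K[1,1]*d,d],-1)
    if cam=='wrist':
        M=np.array(c['mount']);P=P@M[:3,:3].T+M[:3,3]
        R=Rn.from_euler('xyz',s['tcp_rot'],degrees=True).as_matrix()
        return P@R.T+np.array(s['tool_pos'])
    return (P-np.array(c['t']))@np.array(c['R'])
E
python3 - <<'E'
from h import *
s=sense();print({k:np.round(v,2) for k,v in s.items()})
for cam in('top','scene'):
    _,p,d=snap(cam,cam+'0.png')
    for n in ['large_plug_center','small_plug_center','bushing_mid','block_mid','wide_nest','narrow_nest','post','gap_fixture','drift_pin']:
        print(cam,n,[(np.round(r['xyz']).tolist(),round(r['confidence'],2)) for r in models.place_of(n,cam)])
E
```

```text
{'time': np.float64(0.0), 'joint_pos': array([58.99,  7.52, 85.33,  0.  , 87.26, -4.9 ]), 'qd': array([-0.02, -0.16,  0.03, -0.07, -0.07,  0.07]), 'joint_efforts': array([-0.000e+00, -5.694e+01, -5.005e+01, -0.000e+00,  1.000e-02,
       -0.000e+00]), 'tool_pos': array([263.79, 538.27, 230.22]), 'tcp_rot': array([-1.7989e+02, -1.0000e-02,  1.5389e+02]), 'ft_force': array([-0.4 , -0.04,  0.55]), 'wrist_torque': array([-0.01, -0.02, -0.01]), 'grip_force': np.float64(0.0), 'finger_gap': np.float64(85.34)}
top large_plug_center [([469.0, -104.0, 28.0], 0.62)]
top small_plug_center [([459.0, 70.0, 32.0], 0.52)]
top bushing_mid [([462.0, 256.0, 22.0], 0.85), ([371.0, 262.0, 19.0], 0.65)]
top block_mid [([360.0, -262.0, 29.0], 0.69)]
top wide_nest [([630.0, 133.0, -3.0], 0.75), ([475.0, -99.0, 28.0], 0.62)]
top narrow_nest [([564.0, -322.0, 1.0], 0.95)]
top post [([585.0, 341.0, 1.0], 0.96)]
top gap_fixture [([644.0, -153.0, 1.0], 0.58)]
top drift_pin [([627.0, 13.0, 7.0], 0.91)]
scene large_plug_center [([473.0, -99.0, 33.0], 0.56), ([587.0, 341.0, -1.0], 0.49)]
scene small_plug_center [([461.0, 72.0, 30.0], 0.74), ([623.0, 8.0, 7.0], 0.66)]
scene bushing_mid [([462.0, 255.0, 22.0], 0.86), ([370.0, 254.0, 18.0], 0.72)]
scene block_mid [([358.0, -256.0, 26.0], 0.59)]
scene wide_nest [([628.0, 129.0, -1.0], 0.74)]
scene narrow_nest [([557.0, -322.0, 1.0], 0.75), ([462.0, 70.0, 32.0], 0.51)]
scene post [([592.0, 341.0, 0.0], 0.93)]
scene gap_fixture [([649.0, -157.0, 1.0], 0.86)]
scene drift_pin [([622.0, 11.0, 6.0], 0.8)]
```

View pics/top0.png

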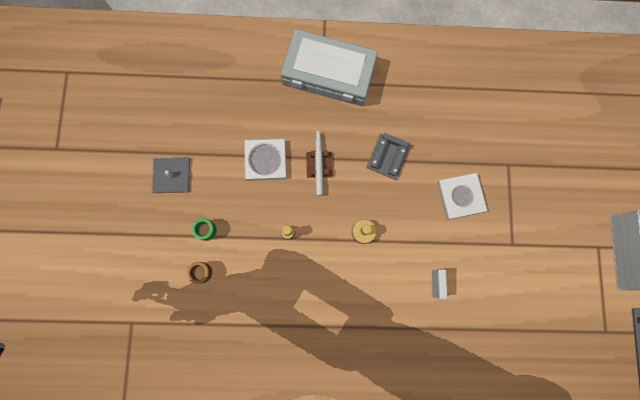

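View pics/scene0.png

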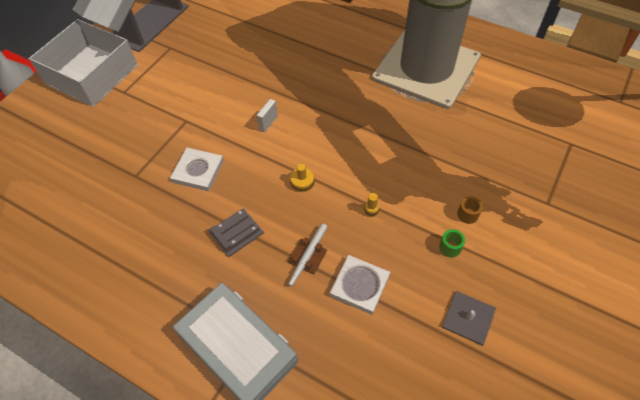

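The top view shows the large plug at (365,231), small plug at (288,232) and bronze bushing at (200,272). The green look-alike is at (204,229). The block is at (440,284), tool recesses are at (265,159) and (462,196), the post at (171,174), and the fixture, which is rotated, at (389,156). The bronze bushing is therefore the one near (371,260).

```bash
cat > m.py <<'E'
from h import *
def meas(cam,n,near,zlo,zhi,r=70,s=None,d=None,C=None):
    D=np.hypot(C[...,0]-near[0],C[...,1]-near[1])
    m=(D<r)&(C[...,2]>zlo)&(C[...,2]<zhi)&(d>0)
    X=C[m]
    if len(X)<5: return print(n,'few',len(X))
    c,wh,a=cv2.minAreaRect(X[:,:2].astype(np.float32)); cc,rr=cv2.minEnclosingCircle(X[:,:2].astype(np.float32))
    print(cam,n,len(X),'rect',np.round(c,1),np.round(wh,1),round(a,1),'circ',np.round(cc,1),round(rr,1),'mean',X.mean(0).round(1))
E
python3 - <<'E'
from m import *
for cam in('top','scene'):
    s,p,d=snap(cam);C=cloud(cam,d)
    k=dict(s=s,d=d,C=C)
    meas(cam,'Lstem',(470,-102),40,75,40,**k)
    meas(cam,'Lhead',(470,-102),15,30,50,**k)
    meas(cam,'Sstem',(460,71),40,75,40,**k)
    meas(cam,'bush',(371,260),28,52,40,**k)
    meas(cam,'block',(360,-260),45,75,50,**k)
    meas(cam,'wide',(630,131),14,25,62,**k)
    meas(cam,'narrow',(561,-322),14,25,66,**k)
    meas(cam,'postplate',(588,341),4.5,14,66,**k)
    meas(cam,'posttop',(588,341),20,40,30,**k)
    meas(cam,'fix',(647,-155),3.5,12,70,**k)
    meas(cam,'fixjaw',(647,-155),15,23,60,**k)
    meas(cam,'fixbar',(647,-155),23.5,32,60,**k)
E
```

```text
top Lstem 79 rect [467.5 -98.9] [18.1 19.1] 2.3 circ [468.2 -99.2] 9.9 mean [467.4 -98.4  56.4]
top Lhead 379 rect [468.2 -99.5] [51.6 53.3] 90.0 circ [468.2 -99. ] 27.0 mean [467.2 -98.3  21.6]
top Sstem 72 rect [460.8  69.4] [18.  16.9] 3.3 circ [461.5  70.2] 9.9 mean [460.9  69.5  56.7]
top bush 226 rect [368.5 254.1] [43.6 45.1] 2.3 circ [369.2 253.9] 23.0 mean [368.8 253.5  36.9]
top block 247 rect [ 356.8 -260.9] [17.2 58.4] 89.5 circ [ 356.8 -260.1] 30.0 mean [ 356.9 -259.8   52.6]
top wide 613 rect [626.7 127.4] [90.8 90.1] 4.3 circ [627.5 127.9] 60.5 mean [627.1 127.4  16. ]
top narrow 1062 rect [ 555.8 -324.1] [90.  92.4] 13.2 circ [ 555.9 -324.4] 61.5 mean [ 555.6 -323.8   16.5]
top postplate 881 rect [584.1 338.3] [79.8 80. ] 2.8 circ [584.1 338.5] 55.1 mean [583.8 338.    6.3]
top posttop 35 rect [583.  337.1] [10.3 12.5] 48.9 circ [583.9 338.3] 7.1 mean [583.5 336.9  27.1]
top fix 418 rect [ 646.9 -152.3] [111.7  89.3] 67.4 circ [ 645.4 -152.1] 58.2 mean [ 639.7 -153.6    5.5]
top fixjaw 430 rect [ 647.1 -156.6] [60.  83.5] 68.7 circ [ 645.5 -155.7] 49.1 mean [ 645.  -1
[... 674 characters left out ...]
5] 4.6 circ [630.8 129.8] 60.8 mean [631.7 128.3  17.6]
scene narrow 1032 rect [ 561.1 -325. ] [93.2 92.4] 13.7 circ [ 562.4 -324.2] 63.4 mean [ 561.8 -324.4   17.7]
scene postplate 1661 rect [588.8 338. ] [118.4  99.2] 21.6 circ [586.3 346. ] 62.1 mean [590.1 338.5   7.9]
scene posttop 50 rect [590.2 337.6] [13.2 11. ] 82.6 circ [588.9 337.8] 6.9 mean [590.6 337.6  29.3]
scene fix 611 rect [ 646.5 -161.7] [108.3 134.6] 74.4 circ [ 646.3 -155.8] 69.2 mean [ 652.  -148.2    6.5]
scene fixjaw 515 rect [ 651.8 -157.1] [63.9 82.3] 68.7 circ [ 651.9 -156.5] 50.3 mean [ 648.7 -155.8   18.9]
scene fixbar 145 rect [ 660.1 -160.6] [60.6 64. ] 68.3 circ [ 664.9 -162.2] 39.5 mean [ 683.6 -169.1   25.8]
```

>>> apply_moves(rows=[[-42,-44,0,0,0,0],[-42,-44,0,0,0,0],[-42,-44,0,0,0,0],[-42,-44,0,0,0,0],[-42,-44,0,0,0,0]], fingers=60)

```text
time: 1.72
tool_pos: [356.1, 247.1, 231.5]
tcp_rot: [180.0, 0.0, 153.9]
ft_force: [0.9, 0.4, 0.9]
finger_gap: 60.3
grip_force: 0.0
```

>>> apply_moves(rows=[[-42,-44,0,0,0,0],[-42,-44,0,0,0,0],[-42,-44,0,0,0,0],[-42,-44,0,0,0,0],[-42,-40,0,0,0,0]])

```text
time: 2.35
tool_pos: [449.7, -39.8, 231.7]
tcp_rot: [180.0, 0.1, 153.9]
ft_force: [0.0, 0.7, 0.4]
finger_gap: 59.6
grip_force: 0.0
```

>>> apply_moves(rows=[[-35,-35,25,0,0,0],[-10,-5,25,0,0,0],[0,0,20,0,0,0],[0,0,0,0,0,0],[0,0,0,0,0,0]])

```text
time: 2.98
tool_pos: [472.5, -93.3, 162.3]
tcp_rot: [180.0, 0.1, 153.9]
ft_force: [0.5, -0.0, 0.1]
finger_gap: 60.1
grip_force: 0.0
```

```bash
python3 - <<'E'
from m import *
s,p,d=snap('wrist','w1.png');C=cloud('wrist',d,s)
print(s['time'],s['tool_pos'],s['tcp_rot'],s['joint_pos'],s['finger_gap']);print(eyes.get_calibration('wrist'))
k=dict(s=s,d=d,C=C)
meas('w','Lstem',(471,-99),40,70,35,**k);meas('w','Lhead',(471,-99),15,30,45,**k)
E
```

```text
2.975 [472.51974201 -93.27662657 162.29520031] [1.79990210e+02 6.41255728e-02 1.53905116e+02] [-1.72689309e+01 -8.73835894e+00  1.08637541e+02 -1.67890757e-04
  8.00359496e+01 -8.11740235e+01] 60.14257823022584
{'intrinsics': array([[322.09804666,   0.        , 317.48329286],
       [  0.        , 322.09804666, 195.78103077],
       [  0.        ,   0.        ,   1.        ]]), 'mount': array([[-1.18493850e-03, -9.44409613e-01, -3.28769035e-01,
         8.57952110e+01],
       [ 9.99999119e-01, -1.31554491e-03,  1.74821200e-04,
        -8.63672746e-01],
       [-5.97613252e-04, -3.28768539e-01,  9.44410340e-01,
        -1.42790647e+02],
       [ 0.00000000e+00,  0.00000000e+00,  0.00000000e+00,
         1.00000000e+00]])}
w Lstem 578 rect [468.7 -97.6] [19.1 18.7] 67.7 circ [468.8 -97.8] 9.9 mean [467.1 -96.9  57.3]
w Lhead 2000 rect [468.7 -97.8] [53.2 53.1] 61.2 circ [468.8 -97.8] 27.5 mean [465.  -95.7  23.7]
```

View pics/w1.png

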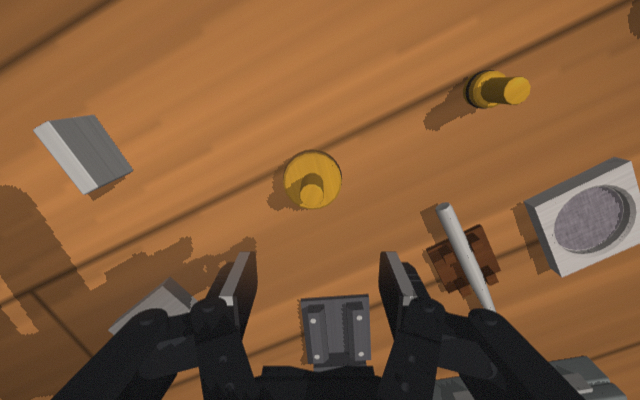

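The wrist view shows the large plug at (312,185), the small plug at (500,90) and the pin at (465,255). It puts the large plug at (468.8,-97.8), which fits the given sizes. I'll go down, grip and lift.

>>> apply_moves(rows=[[1,-6,30,0,0,0],[0,0,40,0,0,0],[0,0,35,0,0,0],[0,0,20,0,0,0],[0,0,6,0,0,0]])

```text
time: 3.65
tool_pos: [468.4, -98.0, 30.0]
tcp_rot: [-180.0, -0.0, 153.9]
ft_force: [-0.5, 0.3, 0.9]
finger_gap: 60.1
grip_force: 0.0
```

>>> apply_moves(rows=[[0,0,0,0,0,0],[0,0,0,0,0,0],[0,0,0,0,0,0],[0,0,0,0,0,0],[0,0,0,0,0,0]], fingers=10, grip_force=70)

```text
time: 4.28
tool_pos: [470.0, -98.4, 31.9]
tcp_rot: [179.9, 0.2, 153.9]
ft_force: [0.8, 2.5, 7.1]
finger_gap: 18.1
grip_force: 68.1
```

```bash
python3 - <<'E'
from m import *
s=sense();print(s['time'],s['tool_pos'],s['finger_gap'],s['grip_force'],s['ft_force'])
E
```

```text
4.275 [469.97069267 -98.38524625  31.89775087] 18.07277033386641 68.1362521648407 [0.7568902  2.47036541 7.05505297]
```

>>> apply_moves(rows=[[0,0,-20,0,0,0],[0,0,-40,0,0,0],[0,0,-40,0,0,0],[-8,50,-5,0,0,0],[-9,56,0,0,0,0]])

```text
time: 4.9
tool_pos: [531.3, -10.5, 136.3]
tcp_rot: [180.0, 0.1, 153.8]
ft_force: [0.9, -0.8, -5.4]
finger_gap: 17.7
grip_force: 69.7
```

>>> apply_moves(rows=[[-9,56,0,0,0,0],[-9,56,0,0,0,0],[-9,55,0,0,0,0],[0,0,0,0,0,0],[0,0,0,0,0,0]])

```text
time: 5.52
tool_pos: [627.2, 127.3, 133.8]
tcp_rot: [-179.9, -0.1, 153.9]
ft_force: [0.4, -0.7, -5.6]
finger_gap: 18.1
grip_force: 70.5
```

```bash
python3 - <<'E'
from m import *
s,p,d=snap('wrist','w2.png');C=cloud('wrist',d,s)
print(s['time'],s['tool_pos'],s['tcp_rot'],s['finger_gap'],s['ft_force'])
k=dict(s=s,d=d,C=C)
meas('w','wide',(629,128),14,21,66,**k);meas('w','floor',(629,128),4,11,45,**k)
meas('w','head',s['tool_pos'],70,130,40,**k)
E
```

```text
5.525 [627.18801499 127.34724271 133.81636491] [-1.79879683e+02 -1.22432465e-01  1.53926985e+02] 18.09374323517928 [ 0.43783684 -0.72937052 -5.63308902]
w wide 4094 rect [627.8 128.6] [90.5 90.4] 4.1 circ [627.2 128.8] 63.4 mean [612.1 138.2  17.8]
w floor 3405 rect [620.3 132.7] [72.1 52.6] 61.5 circ [628.1 128.6] 36.2 mean [619.1 133.5   8.5]
w head 4439 rect [615.6 132.4] [54.3 32.5] 64.1 circ [623.9 128.3] 27.2 mean [612.3 134.  123.4]
```

View pics/w2.png

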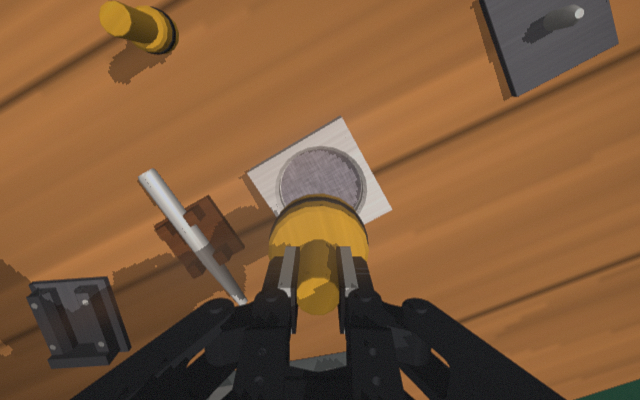

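The wrist view shows the plug held upright above the wide recess at (320,185). I'll lower it about 94 mm, watching the force.

>>> apply_moves(rows=[[-1,2,35,0,0,0],[0,0,35,0,0,0],[0,0,15,0,0,0],[0,0,5,0,0,0],[0,0,2,0,0,0]])

```text
time: 6.2
tool_pos: [630.9, 128.6, 44.7]
tcp_rot: [179.9, 0.1, 153.9]
ft_force: [0.4, 0.1, -6.3]
finger_gap: 17.8
grip_force: 70.5
```

>>> apply_moves(rows=[[0,0,1,0,0,0],[0,0,1,0,0,0],[0,0,0,0,0,0],[0,0,0,0,0,0],[0,0,0,0,0,0]])

```text
time: 6.82
tool_pos: [630.0, 128.9, 41.3]
tcp_rot: [-180.0, 0.0, 153.9]
ft_force: [-0.5, -0.4, -5.9]
finger_gap: 17.8
grip_force: 70.5
```

>>> apply_moves(rows=[[0,0,1,0,0,0],[0,0,1,0,0,0],[0,0,0.5,0,0,0],[0,0,0,0,0,0],[0,0,0,0,0,0]])

```text
time: 7.45
tool_pos: [630.3, 129.0, 40.0]
tcp_rot: [180.0, 0.0, 153.9]
ft_force: [-4.9, 0.9, 5.3]
finger_gap: 17.8
grip_force: 71.8
```

>>> apply_moves(rows=[[0,0,0,0,0,0],[0,0,0,0,0,0],[0,0,0,0,0,0],[0,0,-30,0,0,0],[0,0,-50,0,0,0]], fingers=60)

```text
time: 8.07
tool_pos: [628.1, 128.6, 116.9]
tcp_rot: [-179.8, -0.2, 153.9]
ft_force: [0.1, -0.8, 0.4]
finger_gap: 59.8
grip_force: 0.0
```

>>> apply_moves(rows=[[37,-38,-30,0,0,0],[44,-44,0,0,0,0],[44,-44,0,0,0,0],[0,0,0,0,0,0],[0,0,0,0,0,0]])

```text
time: 8.7
tool_pos: [463.1, 70.7, 149.7]
tcp_rot: [179.9, 0.1, 153.9]
ft_force: [0.9, 0.3, 0.2]
finger_gap: 60.1
grip_force: 0.0
```

```bash
python3 - <<'E'
from m import *
s,p,d=snap('wrist','w3.png');C=cloud('wrist',d,s)
print(s['time'],s['tool_pos'],s['tcp_rot'],s['finger_gap'],s['ft_force'])
k=dict(s=s,d=d,C=C)
meas('w','Sstem',(463,70),40,70,30,**k);meas('w','Shead',(463,70),10,30,35,**k)
meas('w','Lstem',(629,128),55,80,40,**k);meas('w','Lhead',(629,128),26,42,45,**k);meas('w','wide',(629,128),14,21,66,**k)
E
```

```text
8.7 [463.06371561  70.68369528 149.68304605] [1.79926675e+02 1.27225382e-01 1.53862408e+02] 60.14697471199028 [0.91474624 0.34444274 0.1769153 ]
w Sstem 634 rect [461.9  71.5] [19.  19.1] 62.7 circ [462.3  71.2] 10.1 mean [460.4  72.3  57.2]
w Shead 520 rect [459.   73.1] [31.  23.4] 66.5 circ [462.3  71.3] 15.8 mean [455.7  74.6  21.4]
Lstem few 0
w Lhead 926 rect [619.7 140.6] [49.5 23.6] 32.6 circ [622.  137.1] 25.0 mean [617.9 138.7  32. ]
w wide 1591 rect [625.5 147.4] [90.5 52.4] 4.2 circ [625.6 147.5] 51.8 mean [607.9 156.3  17.8]
```

View pics/w3.png

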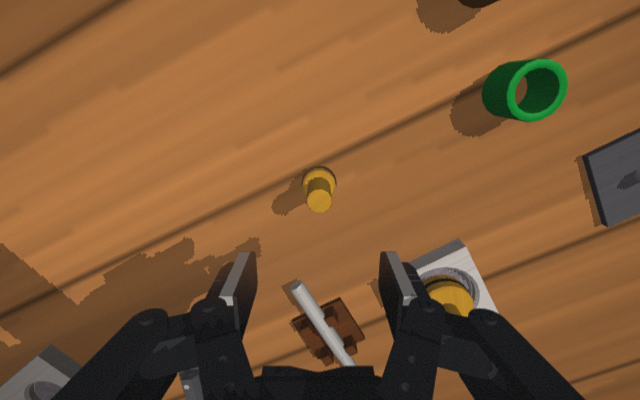

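The small plug shows at (319,190), and the large one is seated, with its head top 32 mm up as it should be. Next I'll grip the small plug and carry it to the narrow nest.

>>> apply_moves(rows=[[1,0,35,0,0,0],[0,0,40,0,0,0],[0,0,30,0,0,0],[0,0,10,0,0,0],[0,0,3,0,0,0]])

```text
time: 9.38
tool_pos: [462.3, 71.3, 30.9]
tcp_rot: [-180.0, -0.0, 153.9]
ft_force: [-0.6, -0.0, 0.8]
finger_gap: 60.0
grip_force: 0.0
```

>>> apply_moves(rows=[[0,0,0,0,0,0],[0,0,0,0,0,0],[0,0,0,0,0,0],[0,0,0,0,0,0],[0,0,0,0,0,0]], fingers=10)

```text
time: 10.0
tool_pos: [462.6, 71.3, 32.2]
tcp_rot: [179.9, 0.1, 153.9]
ft_force: [-0.1, -0.0, 5.8]
finger_gap: 18.1
grip_force: 68.2
```

>>> apply_moves(rows=[[0,0,-20,0,0,0],[0,0,-40,0,0,0],[0,0,-40,0,0,0],[-37,-45,0,0,0,0],[-37,-45,0,0,0,0]])

```text
time: 10.62
tool_pos: [488.8, -43.0, 131.7]
tcp_rot: [180.0, 0.1, 154.0]
ft_force: [1.0, 0.4, -2.4]
finger_gap: 17.7
grip_force: 69.1
```

>>> apply_moves(rows=[[-37,-45,0,0,0,0],[-37,-45,0,0,0,0],[-37,-45,0,0,0,0],[-37,-45,0,0,0,0],[-30,-36,0,0,0,0]])

```text
time: 11.25
tool_pos: [552.7, -316.7, 130.3]
tcp_rot: [-180.0, -0.0, 153.8]
ft_force: [0.5, 0.4, -2.4]
finger_gap: 17.9
grip_force: 69.1
```

>>> apply_moves(rows=[[-7,-7,0,0,0,0],[0,0,0,0,0,0],[0,0,0,0,0,0],[0,0,0,0,0,0],[0,0,0,0,0,0]])

```text
time: 11.88
tool_pos: [556.3, -323.0, 131.1]
tcp_rot: [-180.0, 0.0, 153.9]
ft_force: [-0.2, -0.2, -3.1]
finger_gap: 17.8
grip_force: 69.2
```

```bash
python3 - <<'E'
from m import *
s,p,d=snap('wrist','w4.png');C=cloud('wrist',d,s)
print(s['time'],s['tool_pos'],s['tcp_rot'],s['finger_gap'],s['ft_force'])
k=dict(s=s,d=d,C=C)
meas('w','narrow',(558,-324),14,21,66,**k);meas('w','floor',(558,-324),4,11,26,**k)
meas('w','held',s['tool_pos'],70,130,40,**k)
E
```

```text
11.875 [ 556.32581752 -323.04790664  131.05224404] [-1.79999665e+02  1.20783684e-02  1.53945764e+02] 17.75715905989629 [-0.20168718 -0.15775512 -3.11884604]
w narrow 7240 rect [ 556.8 -323.4] [90.5 90.4] 13.2 circ [ 556.2 -323. ] 63.1 mean [ 546.7 -318.1   17.9]
w floor 2228 rect [ 557.  -323.3] [47.8 45.4] 64.1 circ [ 557.2 -323.4] 24.0 mean [ 557.2 -323.4    8.5]
w held 1500 rect [ 548.6 -319.9] [31.3 15.3] 63.9 circ [ 554.9 -323. ] 15.7 mean [ 546.5 -318.8  117.9]
```

View pics/w4.png

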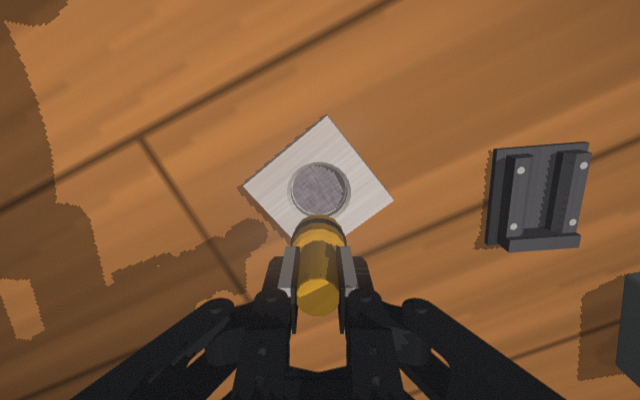

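The small plug is upright above the narrow recess at (318,190). I'll lower it.

>>> apply_moves(rows=[[-1,0,35,0,0,0],[0,0,35,0,0,0],[0,0,14,0,0,0],[0,0,4,0,0,0],[0,0,1,0,0,0]])

```text
time: 12.55
tool_pos: [557.9, -324.8, 43.1]
tcp_rot: [-180.0, 0.1, 153.9]
ft_force: [0.5, -0.8, -2.8]
finger_gap: 18.0
grip_force: 69.2
```

>>> apply_moves(rows=[[0,0,1,0,0,0],[0,0,0.5,0,0,0],[0,0,0.5,0,0,0],[0,0,0,0,0,0],[0,0,0,0,0,0]])

```text
time: 13.18
tool_pos: [557.4, -324.6, 40.3]
tcp_rot: [-180.0, 0.0, 153.9]
ft_force: [-0.9, 0.2, 0.9]
finger_gap: 17.9
grip_force: 69.4
```

>>> apply_moves(rows=[[0,0,0.5,0,0,0],[0,0,0,0,0,0],[0,0,0,0,0,0],[0,0,-30,0,0,0],[0,0,-50,0,0,0]], fingers=75)

```text
time: 13.8
tool_pos: [555.4, -323.2, 117.4]
tcp_rot: [180.0, -0.3, 153.9]
ft_force: [0.6, -0.3, 1.0]
finger_gap: 74.9
grip_force: 0.0
```

>>> apply_moves(rows=[[30,30,-40,0,0,0],[42,44,0,0,0,0],[42,44,0,0,0,0],[42,44,0,0,0,0],[42,44,0,0,0,0]])

```text
time: 14.42
tool_pos: [469.3, -50.6, 159.5]
tcp_rot: [180.0, 0.0, 153.9]
ft_force: [0.2, 0.6, 0.2]
finger_gap: 74.9
grip_force: 0.0
```

>>> apply_moves(rows=[[42,44,0,0,0,0],[42,44,0,0,0,0],[42,44,0,0,0,0],[42,44,0,0,0,0],[42,44,0,0,0,0]])

```text
time: 15.05
tool_pos: [377.6, 239.6, 159.8]
tcp_rot: [179.9, 0.1, 153.9]
ft_force: [1.9, 0.5, 0.4]
finger_gap: 74.8
grip_force: 0.0
```

>>> apply_moves(rows=[[14,11,0,0,0,0],[0,0,0,0,0,0],[0,0,0,0,0,0],[0,0,0,0,0,0],[0,0,0,0,0,0]])

```text
time: 15.68
tool_pos: [371.0, 253.1, 159.3]
tcp_rot: [180.0, 0.0, 153.8]
ft_force: [0.8, -0.5, -0.3]
finger_gap: 74.8
grip_force: 0.0
```

```bash
python3 - <<'E'
from m import *
s,p,d=snap('wrist','w5.png');C=cloud('wrist',d,s)
print(s['time'],s['tool_pos'],s['tcp_rot'],s['finger_gap'],s['ft_force'],s['joint_pos'])
k=dict(s=s,d=d,C=C)
meas('w','bush',(370,254),34,46,35,**k)
s,p,d=snap('top');k=dict(s=s,d=d,C=cloud('top',d))
meas('top','Lhead',(628,128),26,42,40,**k);meas('top','Shead',(556,-324),26,42,30,**k);meas('top','Sstem',(556,-324),55,80,30,**k)
E
```

```text
15.675 [370.99757567 253.06609978 159.31694181] [1.79999070e+02 8.88058130e-03 1.53790646e+02] 74.77384506098616 [ 0.75026079 -0.51408701 -0.31583636] [ 2.77578018e+01 -1.40368745e+01  1.13533573e+02 -6.72675855e-03
  8.04973254e+01 -3.60317343e+01]
w bush 1200 rect [369.4 255.8] [44.9 44.9] 74.9 circ [369.6 255.8] 23.0 mean [368.6 256.   39.4]
top Lhead 345 rect [628.  127.2] [52.3 52.2] 51.1 circ [628.5 127.7] 27.4 mean [625.7 126.6  30. ]
top Shead 77 rect [ 555.3 -323. ] [28.1 23.6] 17.3 circ [ 556.5 -325.1] 15.5 mean [ 553.3 -320.9   30.7]
top Sstem 80 rect [ 555.7 -325. ] [19.6 17.9] 72.0 circ [ 556.1 -324.9] 10.1 mean [ 555.3 -324.    65.2]
```

View pics/w5.png

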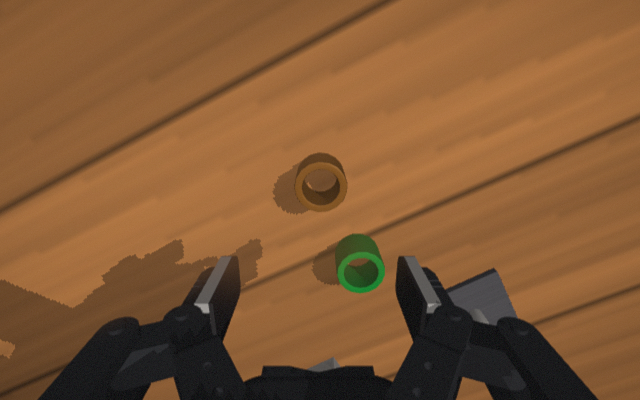

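The bronze bushing shows at (320,182) and the green one at (360,265), outside the fingers' line. Both plugs are seated. I'll grip the bushing.

>>> apply_moves(rows=[[2.5,2,40,0,0,0],[0,0,45,0,0,0],[0,0,40,0,0,0],[0,0,17,0,0,0],[0,0,7,0,0,0]])

```text
time: 16.4
tool_pos: [368.4, 256.0, 9.0]
tcp_rot: [-179.9, -0.1, 153.9]
ft_force: [-0.1, -0.0, 0.3]
finger_gap: 75.1
grip_force: 0.0
```

>>> apply_moves(rows=[[0,0,0,0,0,0],[0,0,0,0,0,0],[0,0,0,0,0,0],[0,0,0,0,0,0],[0,0,0,0,0,0]], fingers=36, grip_force=60)

```text
time: 17.02
tool_pos: [370.3, 257.2, 11.7]
tcp_rot: [179.9, 0.1, 153.9]
ft_force: [-1.1, -0.6, 7.0]
finger_gap: 43.9
grip_force: 62.3
```

>>> apply_moves(rows=[[0,0,-20,0,0,0],[0,0,-45,0,0,0],[0,0,-45,0,0,0],[-39,42,-5,0,0,0],[-39,42,0,0,0,0]])

```text
time: 17.65
tool_pos: [478.5, 299.0, 128.2]
tcp_rot: [179.7, 0.2, 153.9]
ft_force: [1.2, 0.8, -2.2]
finger_gap: 43.9
grip_force: 62.3
```

>>> apply_moves(rows=[[-39,42,0,0,0,0],[-40,42,0,0,0,0],[0,0,0,0,0,0],[0,0,0,0,0,0],[0,0,0,0,0,0]])

```text
time: 18.27
tool_pos: [583.3, 338.4, 126.1]
tcp_rot: [180.0, 0.0, 153.9]
ft_force: [0.6, 0.6, -2.0]
finger_gap: 43.8
grip_force: 62.5
```

```bash
python3 - <<'E'
from m import *
s,p,d=snap('wrist','w6.png');C=cloud('wrist',d,s)
print(s['time'],s['tool_pos'],s['tcp_rot'],s['finger_gap'],s['ft_force'])
k=dict(s=s,d=d,C=C)
meas('w','plate',(585,338),5,11,58,**k);meas('w','post',(585,338),25,37,30,**k)
meas('w','held',s['tool_pos'],105,165,30,**k)
E
```

```text
18.275 [583.26418759 338.37637197 126.06132152] [1.79975535e+02 1.22333067e-02 1.53903199e+02] 43.84137899782173 [ 0.57676418  0.63005272 -1.97639582]
w plate 6889 rect [585.8 340.1] [80.3 80. ] 3.1 circ [585.5 340.2] 55.6 mean [578.5 344.6   8.1]
w post 222 rect [585.5 340.5] [13.1 13. ] 27.1 circ [585.5 340.3] 7.0 mean [584.3 340.9  30.4]
w held 11920 rect [581.9 336.2] [54.1 46.4] 51.1 circ [578.7 340.6] 28.4 mean [580.4 339.2 145. ]
```

View pics/w6.png

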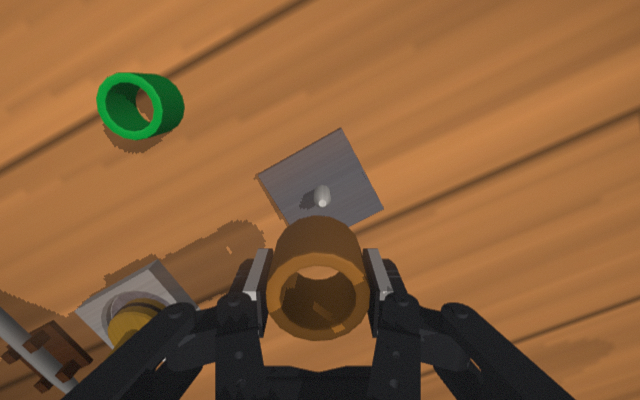

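The bushing is held square above the post tip at (321,195). I'll lower it onto the plate.

>>> apply_moves(rows=[[-1,3,20,0,0,0],[0,0,35,0,0,0],[0,0,30,0,0,0],[0,0,13,0,0,0],[0,0,4,0,0,0]])

```text
time: 18.95
tool_pos: [585.5, 340.4, 22.2]
tcp_rot: [-179.9, -0.1, 153.9]
ft_force: [-0.1, -0.2, -2.3]
finger_gap: 43.4
grip_force: 62.5
```

>>> apply_moves(rows=[[0,0,2,0,0,0],[0,0,1,0,0,0],[0,0,1,0,0,0],[0,0,0,0,0,0],[0,0,0,0,0,0]])

```text
time: 19.58
tool_pos: [586.6, 340.8, 19.8]
tcp_rot: [180.0, 0.0, 153.9]
ft_force: [0.6, -0.0, -1.6]
finger_gap: 44.2
grip_force: 62.7
```

>>> apply_moves(rows=[[0,0,1,0,0,0],[0,0,1,0,0,0],[0,0,0,0,0,0],[0,0,0,0,0,0],[0,0,0,0,0,0]])

```text
time: 20.2
tool_pos: [586.7, 340.9, 19.8]
tcp_rot: [180.0, 0.0, 153.9]
ft_force: [-8.5, -4.3, 13.6]
finger_gap: 43.7
grip_force: 64.5
```

>>> apply_moves(rows=[[0,0,0,0,0,0],[0,0,0,0,0,0],[0,0,0,0,0,0],[0,0,-40,0,0,0],[0,0,-50,0,0,0]], fingers=80)

```text
time: 20.82
tool_pos: [584.9, 340.0, 106.1]
tcp_rot: [-179.8, -0.1, 153.9]
ft_force: [1.0, -0.2, 0.5]
finger_gap: 80.2
grip_force: 0.0
```

>>> apply_moves(rows=[[-4,-30,-50,0,0,0],[-6,-60,0,0,0,0],[-6,-60,0,0,0,0],[-6,-60,0,0,0,0],[-6,-60,0,0,0,0]], fingers=60)

```text
time: 21.45
tool_pos: [491.8, 84.3, 157.3]
tcp_rot: [180.0, 0.0, 153.9]
ft_force: [1.1, -0.9, 0.1]
finger_gap: 60.0
grip_force: 0.0
```

>>> apply_moves(rows=[[-6,-60,0,0,0,0],[-6,-60,0,0,0,0],[-6,-60,0,0,0,0],[-6,-60,0,0,0,0],[-6,-60,0,0,0,0]])

```text
time: 22.08
tool_pos: [386.7, -198.4, 157.6]
tcp_rot: [-180.0, 0.1, 153.9]
ft_force: [1.0, -0.8, 0.1]
finger_gap: 59.8
grip_force: 0.0
```

>>> apply_moves(rows=[[-2,-60,0,0,0,0],[0,-9,0,0,0,-0.15],[0,0,0,0,0,-0.15],[0,0,0,0,0,-0.155],[0,0,0,0,0,0]])

```text
time: 22.7
tool_pos: [358.8, -259.6, 157.3]
tcp_rot: [-180.0, 0.0, 179.9]
ft_force: [0.2, 0.0, 0.5]
finger_gap: 60.0
grip_force: 0.0
```

```bash
python3 - <<'E'
from m import *
s,p,d=snap('wrist','w7.png');C=cloud('wrist',d,s)
print(s['time'],s['tool_pos'],s['tcp_rot'],s['finger_gap'],s['joint_pos'])
k=dict(s=s,d=d,C=C)
meas('w','block',(358.5,-260),48,60,45,**k)
s,p,d=snap('top');k=dict(s=s,d=d,C=cloud('top',d))
meas('top','bush',(585,340),43,55,40,**k)
E
```

```text
22.7 [ 358.83161202 -259.56897214  157.2766964 ] [-1.79995335e+02  1.95687808e-03  1.79885685e+02] 59.96228334617057 [-4.25179302e+01 -1.50189402e+01  1.14564127e+02 -2.15500847e-03
  8.04502225e+01 -1.32403258e+02]
w block 1427 rect [ 357.7 -260.1] [59.8 15.9] 0.3 circ [ 357.4 -260.3] 30.3 mean [ 355.8 -260.    54.9]
top bush 172 rect [585.4 338.2] [45.5 43.3] 5.2 circ [585.2 338. ] 23.3 mean [585.9 337.5  45.5]
```

View pics/w7.png

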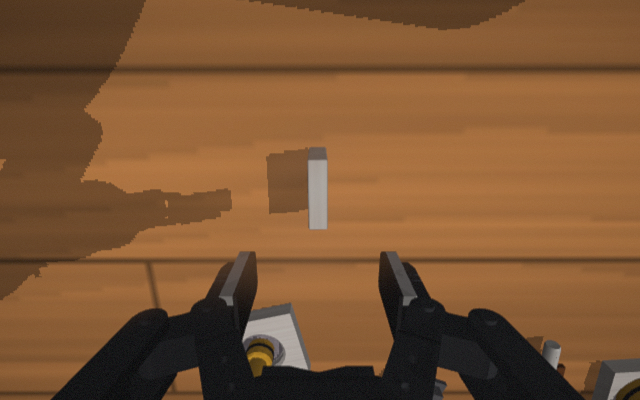

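The block shows at (317,190), aligned with the pads. I'll grip it.

>>> apply_moves(rows=[[1,-0.5,40,0,0,0],[0,0,45,0,0,0],[0,0,30,0,0,0],[0,0,12,0,0,0],[0,0,4,0,0,0]])

```text
time: 23.42
tool_pos: [358.0, -259.9, 26.3]
tcp_rot: [180.0, -0.0, 179.9]
ft_force: [0.4, 0.3, -0.3]
finger_gap: 59.7
grip_force: 0.0
```

>>> apply_moves(rows=[[0,0,0,0,0,0],[0,0,0,0,0,0],[0,0,0,0,0,0],[0,0,0,0,0,0],[0,0,0,0,0,0]], fingers=6, grip_force=80)

```text
time: 24.05
tool_pos: [358.7, -260.7, 27.6]
tcp_rot: [-179.9, 0.1, 179.9]
ft_force: [-0.7, 0.3, 7.2]
finger_gap: 15.0
grip_force: 78.8
```

>>> apply_moves(rows=[[0,0,-20,0,0,0],[0,0,-45,0,0,0],[0,0,-40,0,0,0],[0,0,0,0,0,0],[0,0,0,0,0,0]])

```text
time: 24.68
tool_pos: [357.2, -259.4, 129.9]
tcp_rot: [179.9, -0.1, 180.0]
ft_force: [-1.5, -0.7, -5.6]
finger_gap: 14.6
grip_force: 78.9
```

>>> apply_moves(rows=[[-55,22,0,0,0,0],[-55,22,0,0,0,0],[-55,22,0,0,0,0],[-55,22,0,0,0,0],[-55,22,0,0,0,0]])

```text
time: 25.3
tool_pos: [632.9, -148.7, 127.5]
tcp_rot: [179.9, -0.3, 180.0]
ft_force: [1.3, -1.1, -4.0]
finger_gap: 14.5
grip_force: 78.7
```

>>> apply_moves(rows=[[0,0,0,0,0,0.183],[0,0,0,0,0,0.183],[0,0,0,0,0,0],[0,0,0,0,0,0],[0,0,0,0,0,0]])

```text
time: 25.92
tool_pos: [632.6, -150.3, 130.8]
tcp_rot: [-180.0, -0.0, 159.1]
ft_force: [-0.0, -0.3, -4.3]
finger_gap: 14.8
grip_force: 78.9
```

```bash
python3 - <<'E'
from m import *
s,p,d=snap('wrist','w8.png');C=cloud('wrist',d,s)
print(s['time'],s['tool_pos'],s['tcp_rot'],s['finger_gap'],s['joint_pos'])
k=dict(s=s,d=d,C=C)
meas('w','jaws',(648,-156),17,23,55,**k);meas('w','all',(648,-156),3.5,30,68,**k);meas('w','bar',(648,-156),23.8,28,68,**k)
meas('w','plate',(648,-156),4,8,68,**k)
meas('w','held',s['tool_pos'],90,140,60,**k)
E
```

```text
25.925 [ 632.58265756 -150.25349052  130.80122508] [-1.79997635e+02 -3.97064666e-02  1.59104584e+02] 14.772185804846908 [-1.78779166e+01  1.87780548e+01  8.28581062e+01 -2.77640199e-04
  7.84036149e+01 -8.69824453e+01]
w jaws 2775 rect [ 642.8 -153.3] [60.2 71.1] 68.7 circ [ 642.7 -153.2] 45.9 mean [ 640.6 -151.8   19.8]
w all 6057 rect [ 647.1 -155. ] [76.2 90.6] 68.5 circ [ 647.3 -155.5] 58.7 mean [ 635.8 -150.2   13.4]
w bar 134 rect [ 679.2 -167.5] [59.3 11.4] 69.9 circ [ 680.1 -167.9] 29.9 mean [ 680.1 -162.2   25.9]
w plate 2684 rect [ 647.1 -155. ] [76.2 90.6] 68.5 circ [ 647.3 -155.5] 58.7 mean [ 630.7 -148.9    6. ]
w held 952 rect [ 614.3 -144.1] [39.4 23.9] 68.9 circ [ 621.1 -146.7] 20.1 mean [ 607.2 -141.2  126.4]
```

View pics/w8.png

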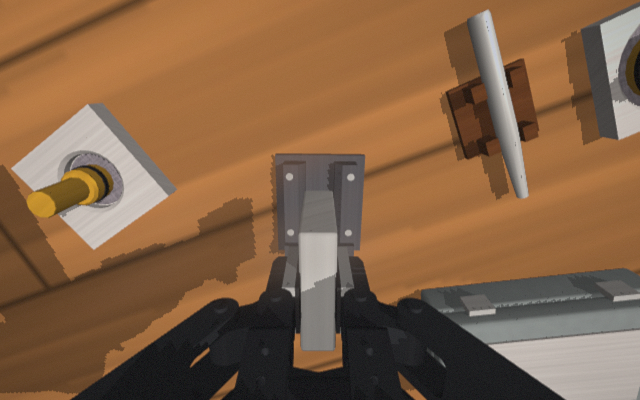

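The block is held over the gap, the fixture is open towards the top of the picture, and the axis is at -21.5°, origin (647.2,-155.1). I'll lower the block about 8 mm short of the stop.

>>> apply_moves(rows=[[-7,1,25,0,0,0.01],[0,0,35,0,0,0],[0,0,15,0,0,0],[0,0,6,0,0,0],[0,0,4,0,0,0]])

```text
time: 26.6
tool_pos: [640.7, -152.1, 47.3]
tcp_rot: [180.0, 0.1, 158.4]
ft_force: [0.9, -0.2, -4.1]
finger_gap: 14.6
grip_force: 78.8
```

>>> apply_moves(rows=[[0,0,4,0,0,0],[0,0,3,0,0,0],[0,0,2,0,0,0],[0,0,0,0,0,0],[0,0,0,0,0,0]])

```text
time: 27.22
tool_pos: [640.0, -151.8, 37.4]
tcp_rot: [-180.0, 0.0, 158.4]
ft_force: [0.9, 0.0, -4.5]
finger_gap: 14.8
grip_force: 78.8
```

>>> apply_moves(rows=[[0,0,2,0,0,0],[0,0,1,0,0,0],[0,0,1,0,0,0],[0,0,0.5,0,0,0],[0,0,0,0,0,0]])

```text
time: 27.85
tool_pos: [639.9, -151.7, 33.7]
tcp_rot: [-180.0, -0.0, 158.4]
ft_force: [-5.0, 1.5, 5.5]
finger_gap: 14.7
grip_force: 80.4
```

It is on the plate. Now I'll push it to the stop.

>>> apply_moves(rows=[[-2,0,0,0,0,0],[-2,0,0,0,0,0],[-1,0,0,0,0,0],[-1,0,0,0,0,0],[0,0,0,0,0,0]])

```text
time: 28.48
tool_pos: [645.5, -153.8, 33.7]
tcp_rot: [180.0, -0.0, 158.4]
ft_force: [-5.3, 2.7, 5.0]
finger_gap: 14.9
grip_force: 80.2
```

>>> apply_moves(rows=[[-0.5,0,0,0,0,0],[-0.5,0,0,0,0,0],[-0.5,0,0,0,0,0],[0,0,0,0,0,0],[0,0,0,0,0,0]])

```text
time: 29.1
tool_pos: [646.8, -154.3, 33.7]
tcp_rot: [180.0, -0.0, 158.4]
ft_force: [-6.7, 3.2, 5.1]
finger_gap: 14.6
grip_force: 80.4
```

>>> apply_moves(rows=[[-0.5,0,0,0,0,0],[-0.5,0,0,0,0,0],[-0.5,0,0,0,0,0],[0,0,0,0,0,0],[0,0,0,0,0,0]])

```text
time: 29.72
tool_pos: [648.0, -154.8, 33.7]
tcp_rot: [180.0, -0.0, 158.4]
ft_force: [-7.0, 2.1, 6.0]
finger_gap: 14.6
grip_force: 80.4
```

>>> apply_moves(rows=[[-0.5,0,0,0,0,0],[-0.5,0,0,0,0,0],[-0.5,0,0,0,0,0],[0,0,0,0,0,0],[0,0,0,0,0,0]])

```text
time: 30.35
tool_pos: [648.1, -154.8, 33.8]
tcp_rot: [-180.0, -0.2, 158.4]
ft_force: [-14.8, 4.2, 12.4]
finger_gap: 14.8
grip_force: 81.3
```

The motion stopped and the force rose, so the block is at the stop. I'll release, rise and check.

>>> apply_moves(rows=[[0.5,0,-0.5,0,0,0],[0,0,0,0,0,0],[0,0,0,0,0,0],[0,0,0,0,0,0],[0,0,-20,0,0,0]], fingers=50)

```text
time: 30.98
tool_pos: [647.5, -155.0, 51.7]
tcp_rot: [-180.0, -0.2, 158.4]
ft_force: [0.2, 0.2, -0.1]
finger_gap: 49.6
grip_force: 0.0
```

>>> apply_moves(rows=[[0,0,-40,0,0,0],[0,0,-50,0,0,0],[10,0,-30,0,0,0],[0,0,0,0,0,0],[0,0,0,0,0,0]])

```text
time: 31.6
tool_pos: [639.8, -151.8, 173.4]
tcp_rot: [180.0, 0.0, 158.4]
ft_force: [0.0, -0.3, -0.4]
finger_gap: 50.1
grip_force: 0.0
```

```bash
python3 - <<'E'
from m import *
s,p,d=snap('wrist','w9.png');C=cloud('wrist',d,s)
print(s['time'],s['tool_pos'],s['tcp_rot'],s['ft_force'])
k=dict(s=s,d=d,C=C)
meas('w','block',(647,-155),54,66,50,**k);meas('w','base',(648,-156),3.5,30,68,**k);meas('w','bar',(648,-156),23.8,28,68,**k)
s,p,d=snap('top','top9.png');k=dict(s=s,d=d,C=cloud('top',d))
meas('top','bush',(585,340),43,55,40,**k);meas('top','L',(628,128),26,42,40,**k);meas('top','S',(556,-324),55,80,30,**k);meas('top','block',(647,-155),50,70,50,**k)
a=cv2.imread('pics/w9.png');b=cv2.imread('pics/top9.png')[90:310,120:520];b=cv2.resize(b,(640,352))
cv2.imwrite('pics/both.png',cv2.resize(np.vstack([a,b]),(510,600)))
E
```

```text
31.6 [ 639.8182082  -151.76684302  173.3681909 ] [1.79999337e+02 1.05610259e-02 1.58410110e+02] [ 0.03302857 -0.31956184 -0.38636305]
w block 1291 rect [ 646.9 -155.1] [15.8 60.3] 68.8 circ [ 647.  -154.7] 30.6 mean [ 645.5 -154.3   60.9]
w base 5533 rect [ 647. -155.] [76.2 90.3] 68.4 circ [ 647.3 -154.7] 58.4 mean [ 642.2 -153.1   14.8]
w bar 536 rect [ 652.9 -157.1] [59.5 73. ] 68.3 circ [ 658.3 -159. ] 42.6 mean [ 678.5 -167.4   26. ]
top bush 163 rect [585.3 338. ] [44.6 43.9] 58.5 circ [585.6 338. ] 23.1 mean [585.2 337.8  45.6]
top L 344 rect [627.8 127.6] [52.2 51.3] 47.5 circ [628.  127.8] 27.3 mean [625.7 126.4  29.9]
S few 0
block few 0
```

View pics/both.png

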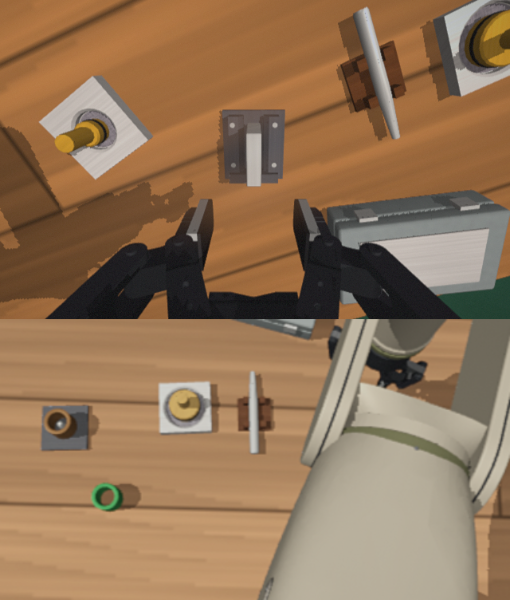

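The block is home: its centre is at (646.9,-155.1), its top at 61 mm and its angle right. Both plugs and the bushing are seated, and the pin and green part are untouched. I'll hand it in.

```bash
python3 -c "from bench import job;print(job.hand_in())"
```

```text
the job is handed in; nothing more can be done
None
```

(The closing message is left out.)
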